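# Unbolt and open the shielded vial safe

## Task

Open the hatch of the shielded vial safe on the bench. Press its sprung catch plate down with one fingertip and keep it down while the other finger pushes the bolt by its upright knob all the way back out of the hatch's lug, then let the catch spring up again so that it locks the bolt back. After that push the hatch by its lip fully back to the rear stop. Push gently and grip or lift nothing, and leave the vial on the safe's deck and the other loose things round it where they are.

Things in the scene. Friction and masses are not known exactly. Their poses are not given: they have to be found in the camera images.
- safe: White steel vial safe fixed to the bench, 260 mm deep (x), 220 mm wide (y), flat deck 85 mm above the bench. Origin: bench height, 125 mm behind its front face, midway between its sides. Own x axis points from front to rear, y to its left seen from the front, z up. On the deck, front to rear: catch plate (x = -100 mm), bolt (x = -52 mm, knob at y = 0), hatch (lip's face at x = -1 mm).
- catch_pad (a point): Middle of the top face of the ribbed sprung catch plate, 22 mm (x) by 100 mm (y), 116 mm above the bench when up; press it anywhere along its length. Pressed down, its middle sinks 5.5 mm (starts at 2.5 N, fully down at 5.5 N, then a firm stop) and rocks the nose over the bolt up, clear of the collar. It springs up when released.
- bolt_knob (a point): On the axis of the bolt's upright knob (post 12 mm, head 15 mm across, top 138 mm above the bench), 127 mm above the bench, 48 mm behind the catch plate's middle. The 12 mm rod lies along the safe's y, top 103 mm high, and draws back to the safe's -y. On the knob's +y side it is free of guides for 40 mm: a fingertip 105 mm high passes over it. The catch's arm stands 40 mm to its -y side.
- hatch_lip (a point): Middle of the front face (which looks to the safe's -x) of the upright push lip on the hatch: 90 mm long in y, 10 mm thick, from 102 to 127 mm above the bench. The hatch slides in rails towards the safe's +x. A fingertip 112 mm above the bench in front of it clears the rod, its guides and the lug (all below 110 mm); only the knob and the catch's arm are higher.
- catch (a joint): Catch plate angle, rad: 0 up, 0.24 fully down; the bolt is free above about 0.17.
- bolt (a joint): Bolt travel, m: 0 shot through the hatch's lug (locked), 0.026 fully drawn back against its stop. Friction about 1.5 N. While the catch is up it only has about 1 mm of play; past 0.0225 the released catch springs up on the other side of the collar and keeps the bolt back.
- hatch (a joint): Hatch travel, m: 0 shut, 0.070 fully back against its stop. Friction about 3 N; blocked while the bolt is in its lug.
- vial_c: Loose screw-cap vial, 25 mm across, 53 mm tall, standing on the front left corner of the safe's deck; not to be disturbed. Origin: centre of its underside.
- petri_c: Loose petri dish, 90 mm across, 18 mm high, on the bench to the left; not to be disturbed. Origin: centre of its underside.
- stopper: Loose rubber stopper, 35 mm across, 30 mm high, on the bench to the left; not to be disturbed. Origin: centre of its underside.
- forceps: Loose steel forceps lying on the bench, 128 mm long, 15 mm wide, 8 mm high; not to be disturbed. Origin: centre of its underside.
- timer: Loose bench timer, 66 x 58 x 20 mm, on the bench to the right; not to be disturbed. Origin: centre of its underside.
- tip_box: Loose pipette tip box, 92 x 122 x 78 mm, on the bench to the right; not to be disturbed. Origin: centre of its underside.

How it is judged:
On the way, in this order (a step that is already met when the one before it is completed fails the run):
1. a fingertip holds the catch down while the bolt is being drawn back past half-way (value of joint bolt above 0.015 m and value of joint catch above 0.15 rad and contact force between the fingers and catch above 0.5 N), for 0.1 s.
2. the bolt is back and the released catch has sprung up and locks it there (value of joint bolt above 0.0205 m and value of joint catch below 0.05 rad and contact force between the fingers and catch below 0.2 N and value of joint hatch below 0.02 m), for 0.1 s.
At the end, for the whole second after the job is handed in: The hatch stands within 8 mm of its rear stop, the bolt is drawn back at least 20.5 mm of its 26 mm with the catch up (less than 0.05 rad) locking it, and the vial on the deck is at rest (value of joint hatch above 0.062 m and value of joint bolt above 0.0205 m and value of joint catch below 0.05 rad and linear speed of vial_c below 0.02 m/s); the robot touches nothing.
It fails at once if the bolt is gripped or forced (over 40 N from the fingers) (contact force between the fingers and bolt above 40 N).
It fails at once if the catch is gripped or forced (over 40 N from the fingers) (contact force between the fingers and catch above 40 N).
It fails at once if the hatch is gripped or forced (over 40 N from the fingers) (contact force between the fingers and hatch above 40 N).
It fails at once if a bystander is pushed, knocked over or lifted (moved over 15 mm) (distance of any of vial_c, petri_c, stopper, forceps, timer, tip_box from where it was at the start of the episode above 0.015 m).
It also fails if it takes over 51 s, if anything falls off the work surface, if the arm or the gripper's body presses on something with over 40 N, if the wrist force passes 120 N, or if a joint passes its speed limit or range.

## Robot

A 6-joint arm with a two-finger parallel gripper is mounted at the origin on a cart in front of the work surface, level with it; the furniture and walls round the work are solid. World frame = base frame: x ahead of the robot, y to its left, z up, the work surface at z = 0. Lengths are in m, angles in rad, forces in N, time in s.
With the tool pointing down it reaches from about 0.35 to 1 m from the base axis. Payload 7.1 kg.
Tool frame: the origin (TCP) lies between the finger pads; the fingertips stand 22 mm ahead of it and the grasp point (between the pads) lies 3 mm ahead of it; z points along the fingers, y is the line along which they close (so a half turn about z gives the same grasp; the last joint's range is limited). The gripper opens to 85 mm and grips with 20 to 120 N. Pads are 22 mm wide; open, the fingers measure 114 mm over their backs; the gripper's body (76 mm by 85 mm) begins 54 mm behind the grasp point. The pads swing forward as they close: fully open they stand 13 mm farther back than shut.
Start: joints at [1.148, 0.423, 1.63, -0, 1.089, -0.019], TCP at [0.246, 0.575, 0.253] pointing down, gripper open.
Joint ranges: [-3, 3], [-0.9, 2.11], [0.09, 2.58], [-1.31, 4.45], [0.11, 2.69], [-2.54, 2.54]. Speed limits (rad/s): [2.39, 2.39, 3.01, 3.14, 3.14, 3.14].

## Interface

Orientations are given as a rotation vector (axis times angle).
In Python, from rig import manip gives the robot as it stands. The module is installed in compiled form; this text tells all that it offers. Calls block until the motion is done:
- manip.move_to(position, orientation): joint-space move of the TCP to a pose.
- manip.servo_line(position, orientation=None, rate=0.15): straight line of the TCP; orientation=None keeps the orientation; rate is the mean speed in m/s.
- manip.set_joints(angles): joint-space move.
- manip.command_gripper(opening, f_grip=None): finger opening in m; f_grip is the grip in N (None keeps the last); returns when the fingers have stopped.
- manip.hold(seconds).
- manip.solve_ik(position, orientation): joint angles nearest the present ones, or None.
- manip.camera(name): name is "scene" or "top"; returns a dict with "image" (400x640x3 uint8, red, green, blue), "fx", "fy", "cx", "cy" (pixels), "cam_to_world" (4x4, takes a point from camera to world coordinates). Camera axes: x right, y down, z forward; pixel columns grow to the right and rows downward; lengths in m; the calibration is good to about 2 mm. A picture is of the moment at which its call begins. There is no depth.
A pose or a line that the arm cannot do raises manip.IKError and nothing moves.
- manip.sign_off(): hands the job in; it is judged then, once.
Readings, each from a call of its own:
- manip.get_time(): time.
- manip.get_joint_positions(): joint angles.
- manip.get_joint_vel(): joint speeds.
- manip.get_tau(): joint torques, N m.
- manip.get_position(): TCP position.
- manip.get_ee_rot(): TCP orientation.
- manip.get_contact_force(): force on the tool from outside, world axes, zero at the start.
- manip.get_torque(): the same for the moment, N m.
- manip.get_width(): finger opening in m.
- manip.get_grip_force(): force on a finger pad.
Only numpy, scipy, OpenCV 4.12 (cv2) and the standard library are available. Lean on these libraries where they do the work, as an engineer would, in place of code of your own. Each camera call takes 0.05 s, during which the arm holds its last target. There are 200 camera calls.

## Working session

There is one attempt and no reset: what is moved stays moved. The work goes in short steps, each a Python script; the robot and the scene stay as the last script left them, time stands still between calls to the robot, and variables do not carry over. Pictures are saved under pics/ and viewed, at most 10 in all, crops included, and the job is handed in when it is done.

```bash
mkdir -p pics; python3 - <<'E'
from rig import manip
import cv2,numpy as np
for n in("scene","top"):
    c=manip.camera(n); cv2.imwrite(f"pics/{n}0.png",c["image"][:,:,::-1])
    print(n,c["fx"],c["fy"],c["cx"],c["cy"]);print(np.round(c["cam_to_world"],4).tolist())
print(manip.get_time(),manip.get_ee_rot(),manip.get_width())
E
```

```text
scene 469.2044953799114 469.2044953799114 318.20562133033934 201.06051237582625
[[0.8481, -0.3835, 0.3656, 0.0361], [-0.5296, -0.5922, 0.6073, -0.7606], [-0.0164, -0.7087, -0.7054, 0.9949], [0.0, 0.0, 0.0, 1.0]]
top 436.6053351424408 436.6053351424408 322.05180278692615 199.83719835419421
[[0.007, -0.9957, 0.0923, 0.3719], [-1.0, -0.0074, -0.0043, 0.041], [0.0049, -0.0922, -0.9957, 1.2301], [0.0, 0.0, 0.0, 1.0]]
0.1 [-6.29933753e-01 -3.07744797e+00  2.20191775e-03] 0.085526225350855
```

View pics/scene0.png

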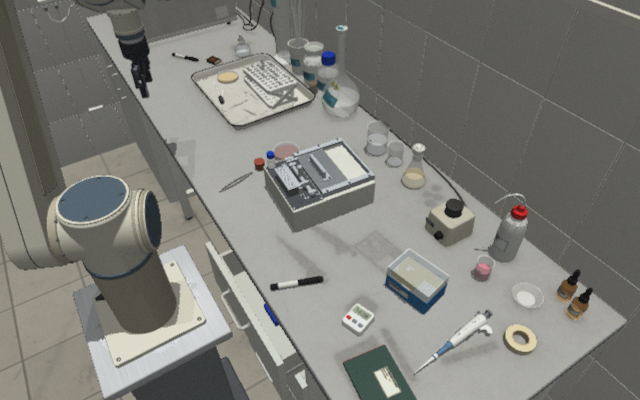

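View pics/top0.png

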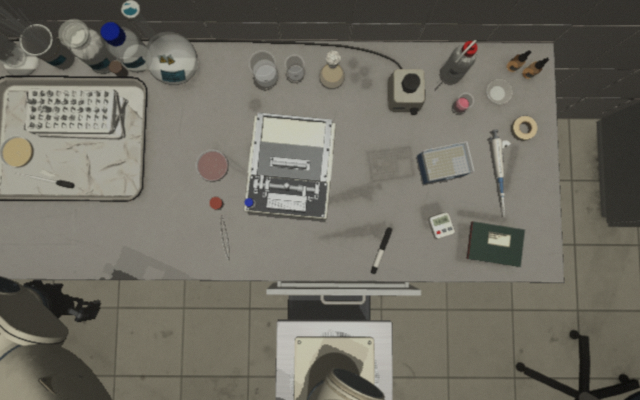

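The top view shows the safe at about (290,165), nearly axis-aligned: white plate at the rear, lip at (290,162), bolt at (290,187), catch at (287,203). The vial's blue cap is at (249,202). I'll enlarge both crops.

```bash
python3 - <<'E'
import cv2,numpy as np
a=cv2.imread("pics/top0.png")[105:225,235:345]; b=cv2.imread("pics/scene0.png")[132:232,255:385]
a=cv2.resize(a,None,fx=4.5,fy=4.5,interpolation=cv2.INTER_CUBIC)
cv2.imwrite("pics/ca.png",a)
b=cv2.resize(b,None,fx=6,fy=6,interpolation=cv2.INTER_CUBIC);cv2.imwrite("pics/cb.png",b)
E
```

```text
(no output)
```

View pics/ca.png

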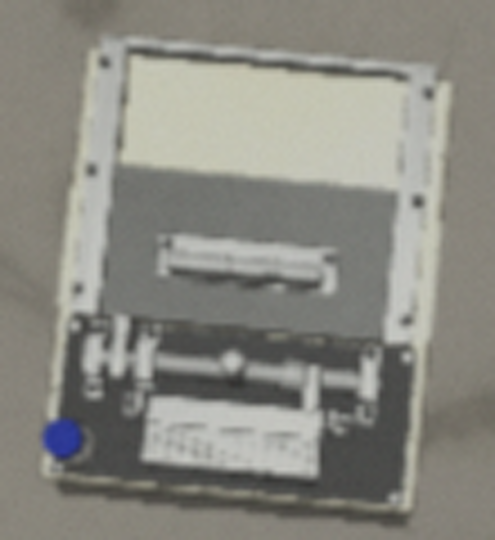

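View pics/cb.png

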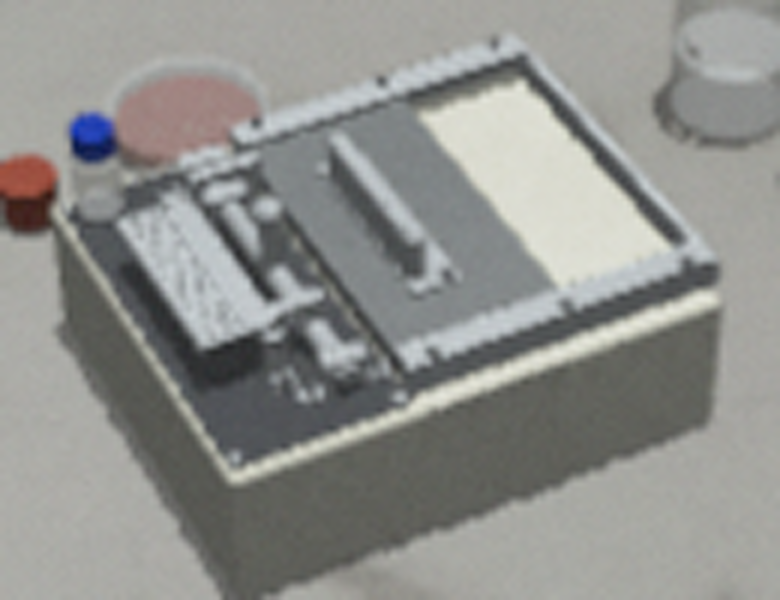

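The enlarged top crop shows the knob at (232,360), the lip's top from (165,240) to (332,262), and catch plate corners (148,398), (322,410), (318,478), (140,465). I'll fit the safe's pose from these.

```bash
cat > loc.py <<'E'
import numpy as np
TOP=dict(f=436.6053,cx=322.0518,cy=199.8372,T=np.array([[0.007,-0.9957,0.0923,0.3719],[-1.0,-0.0074,-0.0043,0.041],[0.0049,-0.0922,-0.9957,1.2301]]),o=(235,105),s=4.5)
SC=dict(f=469.2045,cx=318.2056,cy=201.0605,T=np.array([[0.8481,-0.3835,0.3656,0.0361],[-0.5296,-0.5922,0.6073,-0.7606],[-0.0164,-0.7087,-0.7054,0.9949]]),o=(255,132),s=6)
def ray(C,p,z):
    u=C['o'][0]+(p[0]+.5)/C['s']-.5; v=C['o'][1]+(p[1]+.5)/C['s']-.5
    d=C['T'][:,:3]@[(u-C['cx'])/C['f'],(v-C['cy'])/C['f'],1]; t=C['T'][:,3]
    return (t+d*(z-t[2])/d[2])[:2]
E
python3 - <<'E'
from loc import *
# top-view features: (pixel, z, safe x,y) 
F=[(TOP,(232,358),.138,-.052,0),(TOP,(150,398),.116,-.089,.05),(TOP,(322,410),.116,-.089,-.05),(TOP,(318,478),.116,-.111,-.05),(TOP,(140,465),.116,-.111,.05),
(TOP,(168,243),.127,.004,.045),(TOP,(332,264),.127,.004,-.045),(TOP,(43,474),.085,-.125,.11),(TOP,(408,512),.085,-.125,-.11),
(SC,(268,208),.138,-.052,0),(SC,(340,138),.127,.004,.045),(SC,(415,240),.127,.004,-.045),(SC,(236,478),.085,-.125,-.11),(SC,(203,348),.116,-.111,-.05),(SC,(122,215),.116,-.111,.05)]
def fit(F):
    W=np.array([ray(c,p,z) for c,p,z,*_ in F]); S=np.array([f[3:] for f in F])
    w=W.mean(0); s=S.mean(0); A=(W-w)@[1,1j]; B=(S-s)@[1,1j]
    th=np.angle((B.conj()*A).sum()); R=np.array([[np.cos(th),-np.sin(th)],[np.sin(th),np.cos(th)]])
    t=w-R@s; print("th",th,"t",t); print(np.round(((W-t)@R-S)*1000,1).tolist())
fit(F);fit(F[:9]);fit(F[9:])
E
```

```text
th -0.09804856610947597 t [0.56565568 0.11931071]
[[-2.0, 2.4], [9.8, -1.7], [13.3, 0.0], [-3.5, -1.9], [-6.8, -0.5], [4.9, 2.0], [2.8, -2.0], [-2.1, -0.8], [-1.8, 5.0], [-4.9, -1.7], [-3.1, -3.6], [-4.7, 2.8], [1.3, 3.4], [-3.1, -2.9], [-0.2, -0.4]]
th -0.09417301332533971 t [0.56733516 0.11971142]
[[-3.7, 2.0], [8.4, -2.0], [11.5, -0.2], [-5.3, -2.0], [-8.2, -0.6], [3.5, 1.4], [0.9, -2.6], [-3.3, -0.9], [-3.8, 5.0]]
th -0.09616261357142226 t [0.56315699 0.11928152]
[[-2.4, -1.3], [-0.6, -3.4], [-2.2, 3.0], [3.6, 3.9], [-0.7, -2.4], [2.4, 0.1]]
```

```bash
cat >> loc.py <<'E'
from scipy.spatial.transform import Rotation as Ro
TH=-0.097; t0=np.array([.5642,.119])
def W(x,y,z):
    c,s=np.cos(TH),np.sin(TH); return np.array([t0[0]+c*x-s*y,t0[1]+s*x+c*y,z])
# tool y = safe +x, tool z down, tool x = y cross z
ydir=np.array([np.cos(TH),np.sin(TH),0]); zd=np.array([0,0,-1.])
ROT=Ro.from_matrix(np.c_[np.cross(ydir,zd),ydir,zd]).as_rotvec()
E
python3 - <<'E'
from rig import manip; from loc import *; import cv2
manip.command_gripper(.038,20)
manip.move_to(W(-.076,.024,.26),ROT)
manip.servo_line(W(-.076,.024,.185),rate=.1)
manip.hold(.3)
print(manip.get_position(),W(-.076,.024,.185),manip.get_width(),manip.get_contact_force(),manip.get_time(),manip.get_joint_positions())
for n,s in(("scene",(slice(110,235),slice(235,400))),("top",(slice(105,225),slice(235,345)))):
    cv2.imwrite(f"pics/{n}1.png",cv2.resize(manip.camera(n)["image"][s][:,:,::-1],None,fx=4.5,fy=4.5,interpolation=cv2.INTER_CUBIC))
E
```

```text
[0.49110075 0.15028184 0.18545175] [0.49088161 0.15024763 0.185     ] 0.03821988951312803 [0.207486   1.52948092 1.46986116] 3.6083 [2.73781030e-01 3.57034557e-01 1.92594147e+00 1.89952199e-05
 8.57736763e-01 3.70854750e-01]
```

View pics/scene1.png

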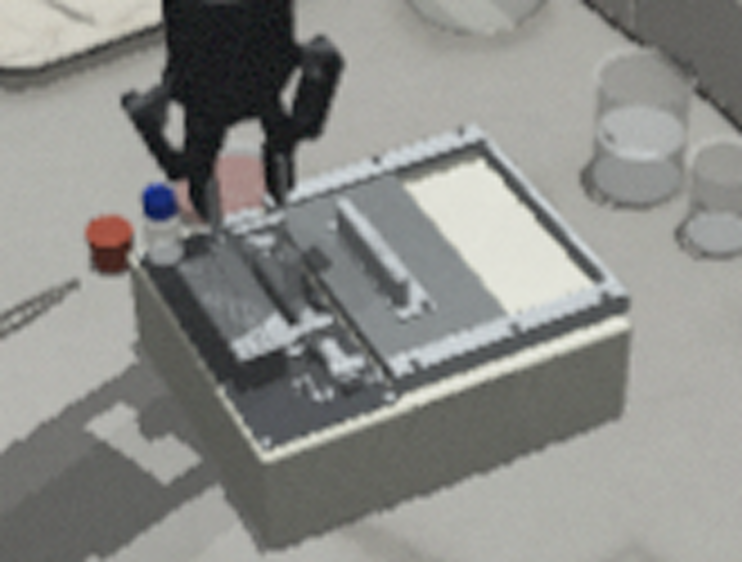

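The fingers hang over the catch and bolt row, with tips at about (208,222) and (280,208) in the crop, and everything is undisturbed. Next is a guarded descent.

```bash
python3 - <<'E'
from rig import manip; from loc import *
S1=dict(SC,o=(235,110),s=4.5)
for p in((208,222),(280,208)):
    for z in(.158,.163,.167):
        d=ray(S1,p,z)-t0; print(p,z,[round(1000*v,1) for v in(d@[np.cos(TH),np.sin(TH)],d@[-np.sin(TH),np.cos(TH)])])
f0=np.mean([manip.get_contact_force() for _ in range(5)],0)
manip.servo_line(W(-.076,.024,.148),rate=.06); manip.hold(.15)
z=.148
while z>.118:
    f=manip.get_contact_force()-f0; print(round(z,4),np.round(f,1),round(manip.get_position()[2],4))
    if abs(f[2])>8.5: break
    z-=.001; manip.servo_line(W(-.076,.024,z),rate=.02); manip.hold(.05)
print(manip.get_time(),f0)
E
```

```text
(208, 222) 0.158 [np.float64(-97.0), np.float64(29.3)]
(208, 222) 0.163 [np.float64(-99.0), np.float64(23.6)]
(208, 222) 0.167 [np.float64(-100.7), np.float64(19.0)]
(280, 208) 0.158 [np.float64(-51.7), np.float64(21.0)]
(280, 208) 0.163 [np.float64(-54.1), np.float64(15.3)]
(280, 208) 0.167 [np.float64(-55.9), np.float64(10.8)]
0.148 [ 1.3 -0.1 -0. ] 0.1484
0.147 [ 0.2 -0.2  0.7] 0.1471
0.146 [ 0.8 -0.2  0.5] 0.146
0.145 [ 0.3 -0.7 -0.3] 0.1449
0.144 [ 0.4 -0.8  0.6] 0.144
0.143 [ 0.1 -0.1  0.2] 0.143
0.142 [ 0.8 -1.2  0.4] 0.142
0.141 [0.4 0.3 0.4] 0.141
0.14 [ 0.2 -0.8  1.2] 0.14
0.139 [-0.1 -0.7  0.3] 0.1389
0.138 [ 0.3 -1.6 -0.3] 0.138
0.137 [ 0.6 -1.5  0.8] 0.137
0.136 [-0.8 -1.   5.3] 0.1362
0.135 [-2.8  0.3  6.8] 0.1351
0.134 [-3.   0.3  6.8] 0.1341
0.133 [-3.7  0.4  7.7] 0.1331
0.132 [-5.3  0.6 11.7] 0.1324
9.425 [-0.2751256   0.77675447 -0.43600324]
```

```bash
cat > draw.py <<'E'
from rig import manip; from loc import *
f0=np.array([-.275,.777,-.436])
manip.servo_line(W(-.076,.024,.1315),rate=.02); manip.hold(.1)
y=.024
while y>-.0150:
    f=manip.get_contact_force()-f0; p=manip.get_position()
    d=p[:2]-t0; print(round(y,4),round(d@[-np.sin(TH),np.cos(TH)],4),np.round(f,1),round(p[2],4))
    if np.hypot(*f[:2])>22 or f[2]>28: print("STOP");break
    y-=.0015; manip.servo_line(W(-.076,y,.1315),rate=.025)
print(manip.get_time())
E
python3 draw.py
```

```text
0.024 0.0241 [-6.2  0.5 15.8] 0.1322
0.0225 0.0234 [-6.7  4.9 14.5] 0.1323
0.021 0.0221 [-5.5  6.1 15. ] 0.1325
0.0195 0.0209 [-5.5  6.7 14. ] 0.1325
0.018 0.0197 [-4.6  7.7 14. ] 0.1326
0.0165 0.0184 [-4.   9.6 13.2] 0.1327
0.015 0.0169 [-4.6  9.9 13.7] 0.1328
0.0135 0.0153 [-3.8  8.7 14.5] 0.1328
0.012 0.014 [-4.9 11.  13.5] 0.1328
0.0105 0.0125 [-3.7  9.8 13.9] 0.1328
0.009 0.011 [-3.5 10.  13.8] 0.1329
0.0075 0.0094 [-2.6  8.7 13.9] 0.1329
0.006 0.0079 [-3.7  8.9 14.6] 0.1329
0.0045 0.0064 [-2.8  9.6 14. ] 0.1329
0.003 0.0048 [-1.8  9.  14.4] 0.1329
0.0015 0.0032 [-3.1  8.6 13.9] 0.1329
-0.0 0.002 [-2.9  9.7 14.6] 0.1329
-0.0015 0.0004 [-2.7 10.5 14.8] 0.1329
-0.003 -0.001 [-2.2  9.5 13.6] 0.1329
-0.0045 -0.0026 [-2.5  9.3 14.8] 0.1329
-0.006 -0.0041 [-2.3  9.7 13.3] 0.1329
-0.0075 -0.0054 [-3.4 11.6 13.5] 0.1329
-0.009 -0.0057 [-1.8 19.6 10.8] 0.1329
-0.0105 -0.0061 [-4.2 27.6 11.3] 0.133
STOP
15.525
```

The end stop shows clearly: force jumps after about 26 mm of draw. Now ease off and lift, then look.

```bash
python3 - <<'E'
from rig import manip; from loc import *; import cv2
manip.servo_line(W(-.076,-.006,.1315),rate=.03)
manip.servo_line(W(-.076,-.006,.175),rate=.06)
manip.servo_line(W(-.076,.012,.175),rate=.1)
manip.servo_line(W(-.039,.012,.175),rate=.1); manip.hold(.1)
print(manip.get_time(),manip.get_contact_force())
s=(slice(110,235),slice(235,400))
cv2.imwrite("pics/scene2.png",cv2.resize(manip.camera("scene")["image"][s][:,:,::-1],None,fx=4.5,fy=4.5,interpolation=cv2.INTER_CUBIC))
E
```

```text
17.65 [-0.46911285  0.33908937 -0.15442051]
```

View pics/scene2.png

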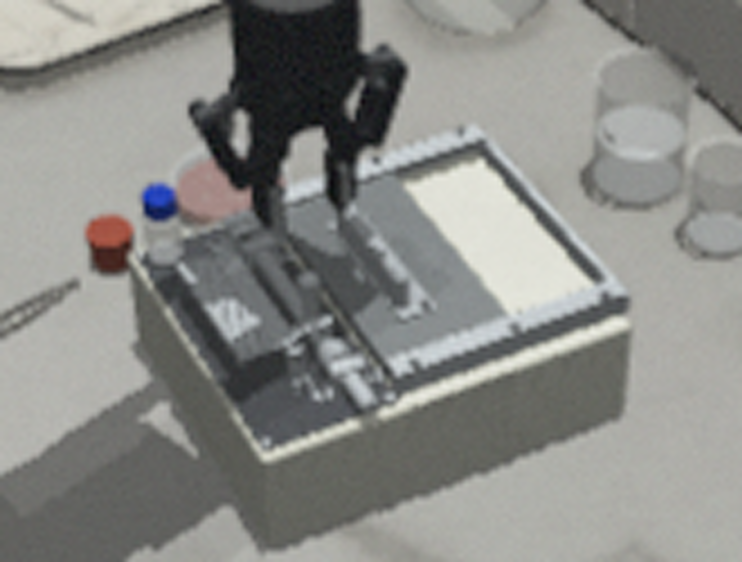

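The rod's end now sticks out on the right, at about (370,395), and the plate is up again. Next I lower the tips in front of the lip and push the hatch back.

```bash
python3 - <<'E'
from rig import manip; from loc import *
f0=np.mean([manip.get_contact_force() for _ in range(5)],0)
Y=.010; Z=.1335; x=-.041
def st():
    f=manip.get_contact_force()-f0; p=manip.get_position(); d=p[:2]-t0
    print(round(x,4),round(d@[np.cos(TH),np.sin(TH)],4),np.round(f,1),round(p[2],4)); return f
manip.servo_line(W(x,Y,.175),rate=.1)
ok=True
for z in(.15,.142,.1375,Z):
    manip.servo_line(W(x,Y,z),rate=.05)
    if abs(st()[2])>5: ok=False;print("blocked");break
while ok and x<.060:
    x+=.003; manip.servo_line(W(x,Y,Z),rate=.03)
    f=st()
    if np.hypot(*f[:2])>18 or abs(f[2])>12: print("STOP");break
print(manip.get_time())
E
```

```text
-0.041 -0.041 [ 0.2 -1.6 -0.3] 0.1498
-0.041 -0.0412 [-0.2 -0.6  1.6] 0.1417
-0.041 -0.0412 [-0.3 -0.5  0.7] 0.1373
-0.041 -0.0412 [ 0.4 -1.1  0.8] 0.1332
-0.038 -0.0376 [-0.5 -1.1 -0.3] 0.1336
-0.035 -0.035 [-0.3 -1.1 -0.3] 0.1334
-0.032 -0.032 [-1.6 -0.9  0.4] 0.1334
-0.029 -0.0287 [-0.8 -1.3 -0.1] 0.1335
-0.026 -0.0256 [-1.3 -0.5 -0.7] 0.1335
-0.023 -0.0226 [-0.2 -0.3 -0.4] 0.1336
-0.02 -0.0196 [-0.2 -0.5 -0. ] 0.1336
-0.017 -0.0166 [-0.4 -0.  -0.2] 0.1335
-0.014 -0.0136 [-0.4 -1.1 -0.4] 0.1335
-0.011 -0.0106 [-0.7 -0.3  0.2] 0.1335
-0.008 -0.0076 [-1.  -1.3 -0.6] 0.1335
-0.005 -0.0046 [-0.5 -0.5  0.6] 0.1335
-0.002 -0.0016 [-1.  -1.1  0.5] 0.1335
0.001 0.0014 [-1.2  0.3 -0. ] 0.1335
0.004 0.0044 [-0.3 -0.2  0.2] 0.1335
0.007 0.0074 [-1.2  0.   0.3] 0.1335
0.01 0.0104 [-0.2 -1.4  0.5] 0.1335
0.013 0.0134 [-1.6 -0.4  0.7] 0.1335
0.016 0.0164 [-1.4 -0.8  0.4] 0.1335
0.019 0.0194 [-0.5 -1.1  0.3] 0.1335
0.022 0.0224 [-0.4 -0.1 -0.4] 0.1335
0.025 0.0254 [-0.6 -0.3 -0.2] 0.1335
0.028 0.0284 [-1.1 -1.2  0.1] 0.1335
0.031 0.0313 [-1.5 -0.6 -0.4] 0.1335
0.034 0.0338 [-3.6 -0.6  2. ] 0.1334
0.037 0.0341 [-13.5   1.9  10.9] 0.1334
0.04 0.0344 [-25.6   4.4  18.7] 0.1334
STOP
26.1583
```

```bash
python3 - <<'E'
from rig import manip; from loc import *; import cv2
manip.servo_line(W(.030,.010,.1335),rate=.03); manip.hold(.1)
print(manip.get_contact_force(),manip.get_width())
s=(slice(110,235),slice(235,400))
a=cv2.resize(manip.camera("scene")["image"][s][:,:,::-1],None,fx=4.5,fy=4.5,interpolation=cv2.INTER_CUBIC)
cv2.imwrite("pics/scene3.png",a)
E
```

```text
[0.63597212 0.99339588 0.03441619] 0.0378945417052828
```

View pics/scene3.png

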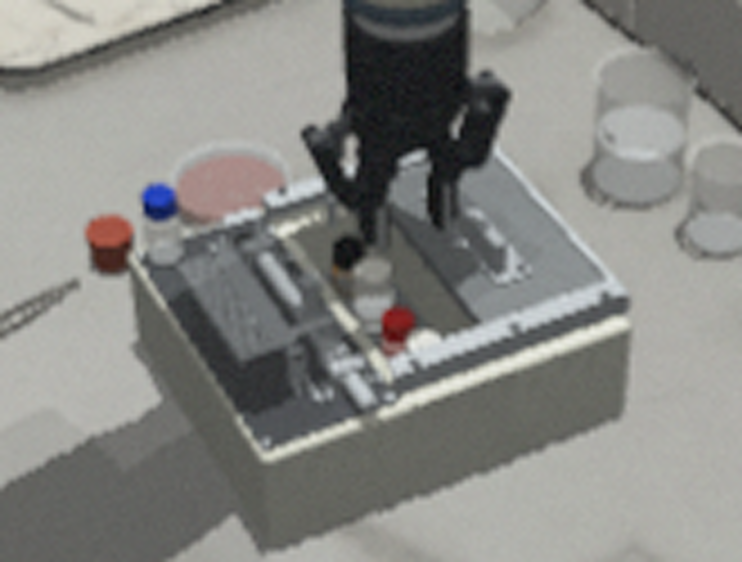

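The hatch is open, with vials visible in the well. I'll retreat and measure the lip's travel.

```bash
python3 - <<'E'
from rig import manip; from loc import *; import cv2
manip.servo_line(W(.022,.010,.1335),rate=.05)
manip.servo_line(W(.022,.010,.20),rate=.1)
manip.servo_line(W(-.20,.10,.24),rate=.2); manip.hold(.1)
print(manip.get_time())
a=manip.camera("scene")["image"][132:232,255:385,::-1]; b=manip.camera("top")["image"][105:225,235:345,::-1]
a=cv2.resize(a,None,fx=6,fy=6,interpolation=cv2.INTER_CUBIC)[:, :780]
cv2.imwrite("pics/s4.png",a); cv2.imwrite("pics/t4.png",cv2.resize(b,None,fx=4.5,fy=4.5,interpolation=cv2.INTER_CUBIC))
E
```

```text
29.3833
```

View pics/s4.png

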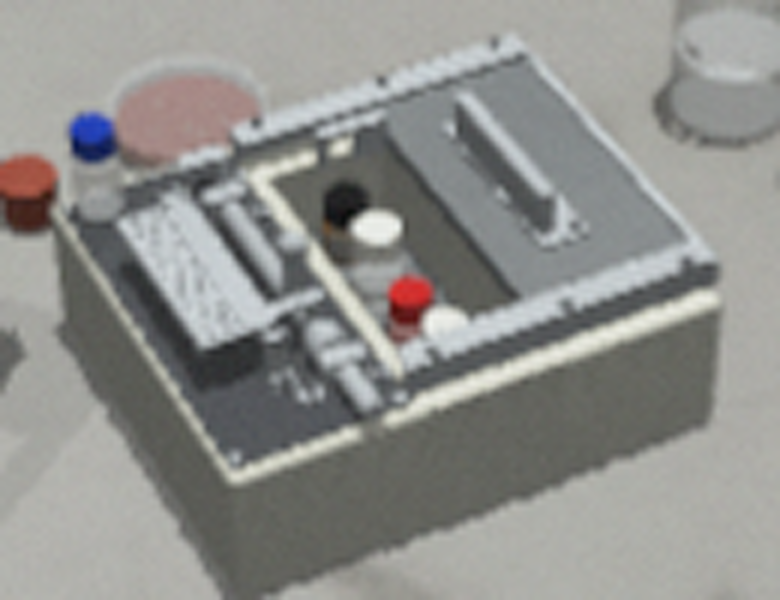

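View pics/t4.png

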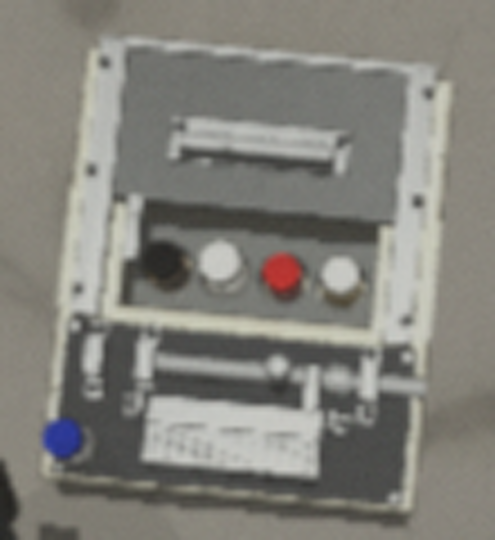

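The knob has moved 46 crop px (about 26 mm) and the lip about 121 px (about 68 mm, up against the rear frame). The catch plate looks the same as at the start, and the vial is still at (63,438). I'm handing it in.

```bash
python3 -c "
from rig import manip
print(manip.sign_off())"
```

```text
the job is handed in; nothing more can be done
None
```

The job is handed in but returned no verdict. In the last pictures the bolt is drawn about 26 mm with the catch up, the hatch is back about 68 mm at its rear stop, and the vial on the deck has not moved.

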